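# Click a driver module home in the test nest

### The job

The motor-driver module with the finned heat sink lies loose on the plate of the test nest. Without gripping or lifting it, push it with the fingertips until its long side sits square against the steel rail, then slide it along the rail into the corner pocket at the rail's end until the spring roller snaps into the notch in its side and it stays there, fully home on the spring contacts. Never lift or tip the module, leave the other things on the desk where they lie, and take the hand away at the end.

Things in the scene. Friction and masses are not known exactly. Their poses are not given: they have to be found in the camera images.
- nest: Test nest fixed to the desk: aluminium plate 130 (x) by 300 (y) by 8 mm. Origin: centre of its underside, on the desk; x points across the plate to the rail (away from the robot), y along the rail to the pocket, z up. All nest positions below are in this frame, mm; heights are above the desk. Apart from rail, contact block and catch housing the plate is clear.
- rail_mid (a point): Point on the top front edge of the steel rail, at (45, 0), 20 mm high. The rail runs along y from -142 to +136; its guiding face (facing -x) is at x = 45, it is 14 mm wide and its top is 20 mm high.
- pocket_mouth (a point): Middle of the mouth of the pocket, on the plate at (24, 78), 8 mm high. From here to y = 125 the pocket is 42 mm wide, between the rail and the aluminium catch housing (x -39 to 3, y 78 to 122, top 24 mm high), which has a lead-in bevel 7 mm wide at the mouth.
- seat (a point): Point on the plate at (25, 96), 8 mm high, where the module's origin is when fully home: its nose 1 mm short of the black contact block (x 0 to 45, y from 125, top 30 mm high) that ends the pocket, its tail 10 mm out of the mouth. It may be pushed on to the block; let go, the roller keeps it or draws it back to the seat.
- module: Driver module on the nest's plate: black base 40 (x) by 56 (y) by 10 mm, finned heat sink on it, 20 high in all, about 110 g. Origin: centre of underside, 8 mm above the desk. Its +x side goes against the rail (origin then at x = 25), its +y end (nose, brass pads) into the pocket. Starts 27 to 49 mm short of that, turned up to 20 degrees, nose to the pocket. Moves by light pushing.
- notch (a point): Apex of the V notch (10 mm wide, 5 deep) in the module's -x long side, at mid-length, 5 mm above its underside: (-15, 0, 5) in the module's frame. The roller drops in here. The nose end of that side has a bevel 8 mm long and 4 deep.
- catch (a joint): Travel of the spring roller, m: 0 = fully out, grows as it is pressed into the housing, up to 0.006. The roller (10 mm across, upright axis) stands at y = 96 and sticks 5 mm out of the housing into the pocket. A passing module presses it in 3.2 mm against 2.7 to 4.6 N; pushing the module in takes some 8 to 14 N. With the module home it sits in the notch and reads under 0.001.
- contacts (a joint): Travel of the four brass spring contacts, m: 0 = free, standing 3.5 mm out of the contact block towards -y; the module's nose presses them in, about 0.0025 when home (0.0035 at the block), against 0.6 to 1.7 N.
- spare_module: A second, identical driver module waiting on the desk beside the nest (off its plate); leave it. Origin: centre of its underside
- flux_tin: Round flux tin with a green lid, 56 mm across, 23 high; bystander, origin centre of underside
- driver_black: Small black screwdriver, 105 mm long, 20 high; bystander
- board_2: Green circuit board 45x62x15 mm; bystander
- cell_1: Red and white battery cell 50 mm long, 15 thick, lying behind the rail; bystander
- usb_charger: White USB charger 59x34x24 mm; bystander
There are look-alikes about, which are no part of the job. Leave any orange look-alike of the module alone.

How it is judged:
By the outcome, as a careful person would: the job done as asked, in the order asked, and still so for the second after the job is handed in, with the robot touching nothing.
It also fails if it takes over 54 s, if anything falls off the work surface, if the arm or the gripper's body presses on something with over 40 N, if the wrist force passes 120 N, or if a joint passes its speed limit or range.

### The arm

A 7-joint arm with a two-finger parallel gripper is mounted at the origin on a cart in front of the work surface, level with it; the furniture and walls round the work are solid. World frame = base frame: x ahead of the robot, y to its left, z up, the work surface at z = 0. Lengths are in m, angles in rad, forces in N, time in s.
With the tool pointing down it reaches from about 0.425 to 0.925 m from the base axis. Payload 6.8 kg.
Tool frame: the origin (TCP) lies at the very end of the fingers, on their centre line; the grasp point (between the pads) lies 19 mm behind it (r.tcp_to_grasp is the distance from the TCP to the grasp point, in m); z points along the fingers, y is the line along which they close (so a half turn about z gives the same grasp; the last joint's range is limited). The gripper opens to 85 mm and grips with 20 to 120 N. Pads are 22 mm wide; open, the fingers measure 114 mm over their backs; the gripper's body (76 mm by 85 mm) begins 54 mm behind the grasp point. The pads swing forward as they close: fully open they stand 13 mm farther back than shut.
Start: joints at [1.074, 0.477, 0.022, 1.555, -0.011, 1.109, -0.083], TCP at [0.256, -0.625, 0.231] pointing down, gripper open.
Joint ranges: [-2.96, 2.96], [-0.34, 2.1], [-1.41, 1.46], [0.24, 2.44], [-1.37, 4.51], [0.17, 1.92], [-2.96, 2.96]. Speed limits (rad/s): [2.39, 2.39, 3.14, 3.14, 3.14, 3.14, 3.14].

### API

Orientations are given as a rotation vector (axis times angle).
In Python, from bench import r gives the robot as it stands.
- The arm moves only by the tool step_arm, never from a script. Its argument "moves" is a list of rows, each a list of 7 numbers: the shift along the tool's x, y, z in mm, then the turn, a rotation vector about the tool's x, y, z in rad, then the finger opening in mm, from 0 to 85.4. A call has 1 to 8 rows; each row is the pose to reach, as a shift and turn from the pose commanded when the call began, along the tool's axes at that moment; what a row does not reach only later rows make up. A row lasts 1/10 s, in which the tool goes at most 50 mm and 8.59 degrees, less where a joint would pass 70% of its speed; a pose out of reach is approached as far as the arm can. A call with a gripper value outside its range is refused whole. The fingers move at their own pace and stop on an object; "grip_force" is the grip in N (left out, the last holds). Time passes only in rows, so rows that repeat a pose let the fingers close. It gives the time, the measured TCP pose, the force, the opening and the grip force at its end, in the units of the state.
- r.get_obs(): the state, without advancing time (a new reading comes with each control period).
- r.grab_frame(name): name is "scene" or "side" or "wrist"; returns a dict with "image" (420x560x3 uint8, red, green, blue), "depth" (420x560 float32, m along the optical axis (not along the pixel's ray), 0 where there is no reading), "mtx" (3x3 intrinsics, pixels), "rvec" (rotation vector, rad) and "tvec" (3), from world to camera coordinates, as OpenCV has them. Camera axes: x right, y down, z forward; pixel columns grow to the right and rows downward; lengths in m; the calibration is good to about 2 mm. The wrist camera is an equidistant fisheye: a pixel r from the principal point sees the ray r / f radians off the axis. A picture is of the moment at which its call begins.
- r.hand_in(): hands the job in; it is judged then, once.
The state is a dict: "clock": time; "joints": joint angles; "qvel": joint speeds; "tau": joint torques, N m; "tcp_pos": TCP position; "orientation": TCP orientation; "contact_force": force on the tool from outside, world axes, zero at the start; "moment": the same for the moment, N m; "grip_width": finger opening in m; "gripper_force": force on a finger pad.
Only numpy, scipy, OpenCV 4.12 (cv2) and the standard library are available. Lean on these libraries where they do the work, as an engineer would, in place of code of your own. Each camera call takes 0.05 s, during which the arm holds its last target. There are 200 camera calls.

## Working session

There is one attempt and no reset: what is moved stays moved. The work goes in short steps, Python scripts to look and compute and a tool call to move; the robot and the scene stay as the last step left them, time stands still between calls to the robot, and variables do not carry over. Pictures are saved under pics/ and viewed, at most 12 in all, crops included, and the job is handed in when it is done.

Besides the shell and the picture viewer there is one more tool, called after "Emit:" as a command line: name --pt "numbers of a row" for each row, then --argument value for the rest. step_arm: Moves the arm, as the interface text tells. Its arguments: {"type":"object","properties":{"moves":{"type":"array","items":{"type":"array","items":{"type":"number"}}},"grip_force":{"type":"number"}},"required":["moves"]}

```bash
mkdir -p pics; cat > h.py <<'E'
import numpy as np, cv2
from bench import r
def grab(n,save=None):
    f=r.grab_frame(n)
    if save: cv2.imwrite('pics/'+save,f['image'][:,:,::-1])
    R=cv2.Rodrigues(np.array(f['rvec'],float))[0]; f['R']=R; f['t']=np.array(f['tvec'],float).reshape(3); f['K']=np.array(f['mtx'])
    return f
def ray(f,u,v,z):  # pixel->world point on plane z (pinhole)
    c=-f['R'].T@f['t']; d=f['R'].T@np.linalg.inv(f['K'])@np.array([u,v,1.])
    return c+d*(z-c[2])/d[2]
def dep(f,u,v):
    Z=f['depth'][int(v),int(u)]; return f['R'].T@(np.linalg.inv(f['K'])@np.array([u,v,1.])*Z-f['t'])
def proj(f,p):
    q=f['K']@(f['R']@np.array(p)+f['t']); return q[:2]/q[2]
def cloud(f):
    v,u=np.mgrid[:420,:560]; d=f['depth']; K=f['K']
    p=np.stack([(u-K[0,2])/K[0,0]*d,(v-K[1,2])/K[1,1]*d,d],-1)
    P=(p-f['t'])@f['R']; P[d<=0]=np.nan; return P
E
python3 - <<'E'
from h import *
o=r.get_obs(); print({k:np.round(v,3) for k,v in o.items()})
a=grab('scene','scene0.png'); b=grab('side','side0.png')
cv2.imwrite('pics/both0.png',cv2.resize(np.hstack([a['image'],b['image']])[:,:,::-1],None,fx=.71,fy=.71))
for f in(a,b): print(np.round(-f['R'].T@f['t'],3), np.round(f['R'][2],2))
E
```

```text
{'clock': np.float64(0.0), 'joints': array([ 1.074,  0.478,  0.022,  1.556, -0.011,  1.109, -0.083]), 'qvel': array([ 0.002,  0.001, -0.   ,  0.001,  0.001,  0.   ,  0.   ]), 'tau': array([-0.0000e+00, -5.9644e+01,  1.6080e+00, -2.8120e+01,  1.2000e-02,
        9.0000e-03,  0.0000e+00]), 'tcp_pos': array([ 0.256, -0.624,  0.23 ]), 'orientation': array([-3.081e+00, -6.070e-01,  1.000e-03]), 'contact_force': array([ 0.444,  0.896, -0.333]), 'moment': array([-0.031, -0.018,  0.008]), 'gripper_force': np.float64(0.0), 'grip_width': np.float64(0.085)}
[-0.107  0.414  0.664] [ 0.64 -0.44 -0.63]
[ 0.478 -1.091  0.436] [ 0.04  0.94 -0.33]
```

View pics/scene0.png

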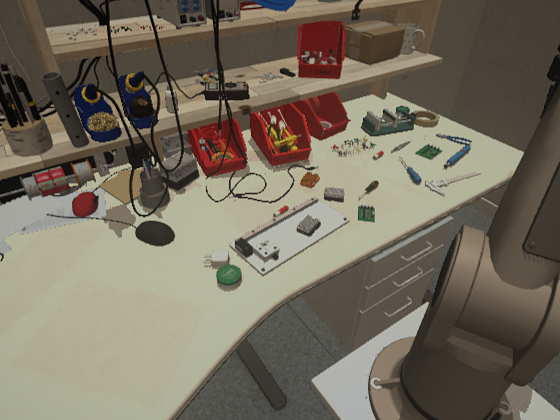

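View pics/side0.png

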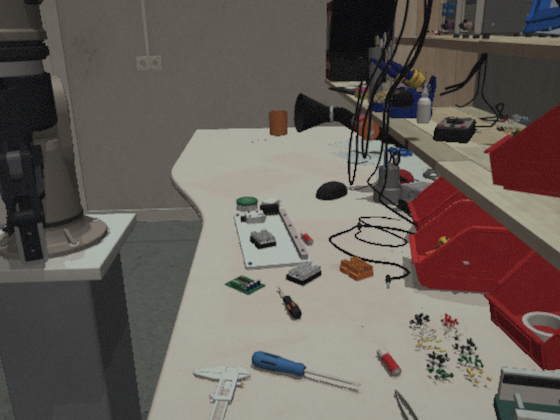

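Look-alikes in scene view: the grey module on the plate at (308,226), a spare on the desk at (333,194), and an orange one at (311,180). I choose the one on the plate and check it in a crop.

```bash
python3 - <<'E'
from h import *
f=grab('scene'); im=f['image'][190:280,225:360,::-1]
cv2.imwrite('pics/crop1.png',cv2.resize(im,None,fx=5.8,fy=5.8,interpolation=cv2.INTER_CUBIC))
P=cloud(f)
for u,v in [(308,226),(333,194),(311,180),(235,240),(262,272),(348,222),(320,203),(300,250)]: print(u,v,np.round(P[v,u],3),np.round(ray(f,u,v,.008),3))
E
```

```text
308 226 [ 0.461 -0.072  0.025] [ 0.477 -0.085  0.008]
333 194 [ 0.544 -0.226  0.014] [ 0.55  -0.232  0.008]
311 180 [ 0.629 -0.212  0.019] [ 0.642 -0.223  0.008]
235 240 [0.525 0.104 0.016] [0.533 0.1   0.008]
262 272 [0.409 0.098 0.004] [0.406 0.1   0.008]
348 222 [ 0.44  -0.192 -0.001] [ 0.432 -0.184  0.008]
320 203 [ 0.538 -0.175  0.006] [ 0.537 -0.173  0.008]
300 250 [ 0.417 -0.015  0.007] [ 0.416 -0.015  0.008]
```

View pics/crop1.png

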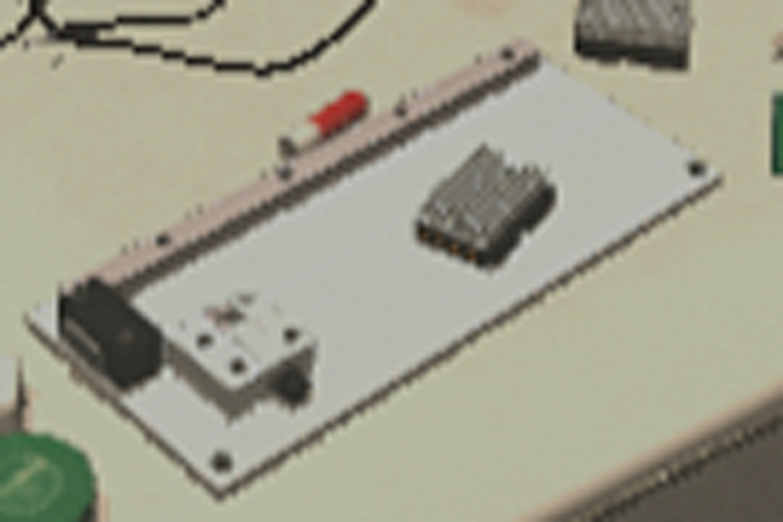

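The crop shows the white plate with the module in its middle, black base with brass pads facing the contact block: nose at scene (303,231). It is the right one. I move above the nest for a close look.

Emit:
step_arm --pt "380 -430 0 0 0 0.28 85" --pt "380 -430 0 0 0 0.28 20" --pt "380 -430 0 0 0 0.28 20" --pt "380 -430 0 0 0 0.28 20" --pt "380 -430 0 0 0 0.28 20" --pt "380 -430 0 0 0 0.28 20" --pt "380 -430 0 0 0 0.28 20" --pt "380 -430 0 0 0 0.28 20"

```text
clock: 0.95
tcp_pos: [0.3875, -0.2449, 0.2314]
orientation: [3.137, 0.171, 0.0]
contact_force: [0.4, -0.2, 0.3]
grip_width: 0.0203
gripper_force: 0.0
```

Emit:
step_arm --pt "0 0 0 0 0 0 20" --pt "0 0 0 0 0 0 20"

```text
clock: 1.15
tcp_pos: [0.3877, -0.246, 0.2313]
orientation: [3.136, 0.176, -0.0]
contact_force: [-1.0, -0.4, -0.2]
grip_width: 0.0198
gripper_force: 0.0
```

```bash
python3 - <<'E'
from h import *
o=r.get_obs(); print(o['tcp_pos'],o['orientation'],o['clock'],o['contact_force'],o['grip_width'])
f=grab('wrist','wrist1.png'); print(f['K'],-f['R'].T@f['t'],f['R'])
E
```

```text
[ 0.38765012 -0.24595364  0.23134702] [ 3.13646969e+00  1.75518472e-01 -5.12865935e-05] 1.15 [-0.95667319 -0.36324324 -0.21962207] 0.019781109001032606
[[325.1922621    0.         274.6250345 ]
 [  0.         325.1922621  217.19837665]
 [  0.           0.           1.        ]] [ 0.45627033 -0.23705999  0.37308404] [[ 1.12711601e-01 -9.93627303e-01  9.36939348e-04]
 [-9.55211629e-01 -1.08094180e-01  2.75474849e-01]
 [-2.73618053e-01 -3.19441865e-02 -9.61307823e-01]]
```

View pics/wrist1.png

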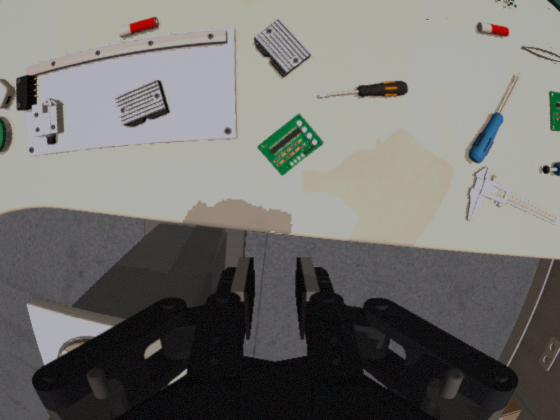

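The wrist view shows the nest: plate near (130,90), rail along its top edge, module at (142,103), block (26,92) and housing (43,120). I move on to centre over it.

Emit:
step_arm --pt "70 -180 0 0 0 0 20" --pt "70 -180 0 0 0 0 20" --pt "70 -180 0 0 0 0 20" --pt "70 -180 0 0 0 0 20" --pt "70 -180 0 0 0 0 20" --pt "70 -180 0 0 0 0 20"

```text
clock: 1.8
tcp_pos: [0.4375, -0.0613, 0.2311]
orientation: [3.137, 0.17, -0.001]
contact_force: [-1.5, -0.6, -0.2]
grip_width: 0.0201
gripper_force: 0.0
```

```bash
python3 - <<'E'
from h import *
o=r.get_obs(); print(o['tcp_pos'],o['orientation'],o['clock'],o['contact_force'],o['grip_width'])
f=grab('wrist','wrist2.png'); print(-f['R'].T@f['t'])
np.savez('w2.npz',**f)
im=f['image'][:,:,::-1]; cv2.imwrite('pics/w2b.png',cv2.resize(im[0:290,0:400],None,fx=2,fy=2,interpolation=cv2.INTER_CUBIC))
E
```

```text
[ 0.43753363 -0.06129495  0.23112914] [ 3.13669128e+00  1.70140957e-01 -6.76354372e-04] 1.8 [-1.48761893 -0.58294641 -0.21389412] 0.0201062325194428
[ 0.50622127 -0.05262384  0.37282071]
```

View pics/w2b.png

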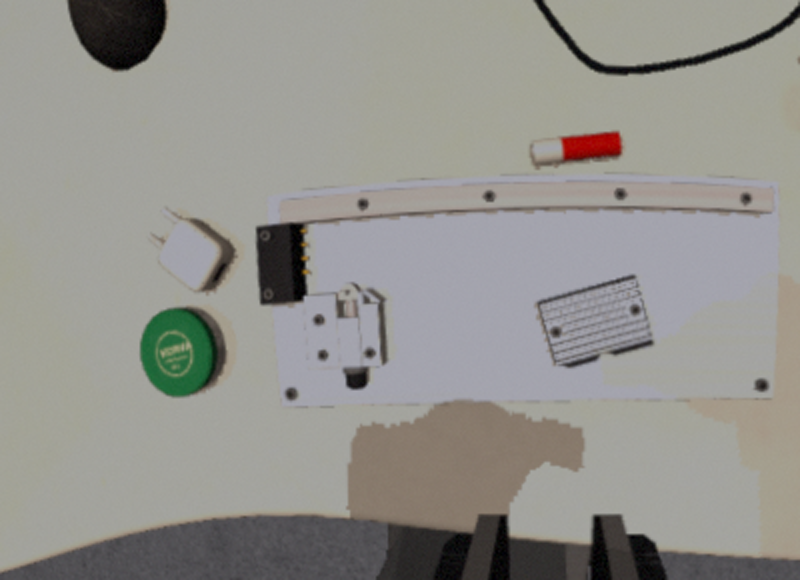

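The view shows plate corners (full-frame px) near-left (141.5,203), near-right (387,199.5), far-right (388.5,91.5), rail front top edge from (140,111) to (386.5,105.5), and module corners near (270,151), (318,138), (326,171), (284,183).

```bash
cat >> h.py <<'E'
def fray(f,u,v,z):  # fisheye
    K=f['K']; x=(u-K[0,2])/K[0,0]; y=(v-K[1,2])/K[1,1]; th=np.hypot(x,y)
    d=np.array([x/th*np.sin(th),y/th*np.sin(th),np.cos(th)]) if th>1e-9 else np.array([0,0,1.])
    c=-f['R'].T@f['t']; d=f['R'].T@d; return c+d*(z-c[2])/d[2]
def nestf(c,yaw):
    a=np.array([np.cos(yaw),np.sin(yaw)]); b=np.array([-a[1],a[0]])
    return (lambda p:(np.array([(np.array(p)[:2]-c)@a,(np.array(p)[:2]-c)@b])*1e3)),(lambda q:c+(a*q[0]+b*q[1])/1e3)
E
python3 - <<'E'
from h import *
f=dict(np.load('w2.npz'))
P=lambda u,v,z:fray(f,u/2,v/2,z)[:2]
nl,nr,fr=P(283,406,.008),P(774,399,.008),P(777,183,.008)
rl,rr=P(279,222,.02),P(773,211,.02)
print('corners',nl,nr,fr,'len',np.linalg.norm(nl-nr),np.linalg.norm(fr-nr)); print('rail',rl,rr,np.linalg.norm(rl-rr))
d=nl-nr; print('yaw near',np.degrees(np.arctan2(-d[0],d[1]))); d=rl-rr; yaw=np.arctan2(-d[0],d[1]); print('yaw rail',np.degrees(yaw))
a=np.array([np.cos(yaw),np.sin(yaw)]);b=np.array([-a[1],a[0]])
cs=[rl-a*.045-b*.136, rr-a*.045+b*.142, nl+a*.065-b*.15, nr+a*.065+b*.15, fr-a*.065+b*.15]; print(np.round(cs,4))
c=np.mean(cs[:2]+cs[2:],0); to,fm=nestf(c,yaw); np.savez('nest.npz',c=c,yaw=yaw)
print('c',c)
for z in(.018,.028):
  for u,v in[(539,302),(635,276),(653,343),(568,366)]: print(z,to(P(u,v,z)))
for n,u,v,z in[('block',305,225,.03),('block',307,300,.03),('hous',384,300,.024),('hous',381,368,.024)]: print(n,to(P(u,v,z)))
# dark/sink mask: module outline vs white plate
im=f['image'][130:190,262:335]; g=cv2.cvtColor(im,cv2.COLOR_RGB2GRAY); m=(g<125).astype(np.uint8)
m=cv2.morphologyEx(m,cv2.MORPH_CLOSE,np.ones((5,5)))
ct=max(cv2.findContours(m,0,2)[0],key=cv2.contourArea).reshape(-1,2)+[262,130]
W=np.array([to(fray(f,u,v,.022)[:2]) for u,v in ct],np.float32); print(cv2.minAreaRect(W), g[:3].mean())
E
```

```text
corners [0.40238904 0.09914781] [ 0.43877466 -0.19584739] [ 0.56540224 -0.17779562] len 0.2972306867790619 0.12790782162295164
rail [0.51302028 0.10133157] [ 0.54716866 -0.17324196] 0.2766888772251441
yaw near 7.031523189233408
yaw rail 7.089404095454082
[[ 0.4851 -0.0392]
 [ 0.485  -0.0379]
 [ 0.4854 -0.0417]
 [ 0.4848 -0.039 ]
 [ 0.4824 -0.037 ]]
c [ 0.48453856 -0.03893674]
0.018 [ -7.08791927 -10.65082399]
0.018 [  6.88785246 -63.04118313]
0.018 [-30.20081602 -73.34436105]
0.018 [-42.80740342 -26.08326117]
0.028 [ -6.32934957 -10.80886634]
0.028 [  7.25253952 -61.72269499]
0.028 [-28.79084982 -71.73549589]
0.028 [-41.04214264 -25.80636732]
block [ 41.65127016 115.74389105]
block [  0.15661936 116.75165557]
hous [-2.76185065 73.81695161]
hous [-40.52720335  77.81098565]
((-18.084915161132812, -40.7954216003418), (40.379459381103516, 55.787132263183594), 15.661834716796875) 164.4931506849315
```

Nest: centre (0.4845, −0.039), yaw 7.06°. Module: nest (−18, −41), turned +15.7°; the measured outline 40.4×55.8 mm matches 40×56. I go down beside its −x side.

Emit:
step_arm --pt "-12 27 50 0 0 -0.015 14" --pt "-12 27 100 0 0 -0.015 14" --pt "-12 27 145 0 0 -0.015 14" --pt "-12 27 170 0 0 -0.015 14" --pt "-12 27 190 0 0 -0.015 14" --pt "-12 27 195 0 0 -0.015 14" --pt "-12 27 195 0 0 -0.015 14" --pt "-12 27 195 0 0 -0.015 14"

```text
clock: 2.65
tcp_pos: [0.4291, -0.0895, 0.0372]
orientation: [3.135, 0.192, 0.002]
contact_force: [0.1, 0.7, -0.0]
grip_width: 0.0139
gripper_force: 0.0
```

```bash
cat > st.py <<'E'
from h import *
n=np.load('nest.npz'); to,fm=nestf(n['c'],float(n['yaw']))
o=r.get_obs(); R=cv2.Rodrigues(np.array(o['orientation']))[0]
print('t',o['clock'],'nest',np.round(to(o['tcp_pos']),1),'z',round(o['tcp_pos'][2]*1e3,1),'yaw-nest deg',np.round(np.degrees(np.arctan2(R[1,0],R[0,0])-n['yaw']),2),'toolz',np.round(R[:,2],3),'F',np.round(o['contact_force'],1),'w',round(float(o['grip_width']),4))
E
python3 st.py; python3 -c "
from h import *
f=grab('wrist'); cv2.imwrite('pics/w3.png',cv2.resize(f['image'][60:340,120:460,::-1],None,fx=2,fy=2))"
```

```text
t 2.65 nest [-61.3 -43.3] z 37.2 yaw-nest deg -0.1 toolz [ 0.001 -0.001 -1.   ] F [ 0.1  0.7 -0. ] w 0.0139
```

View pics/w3.png

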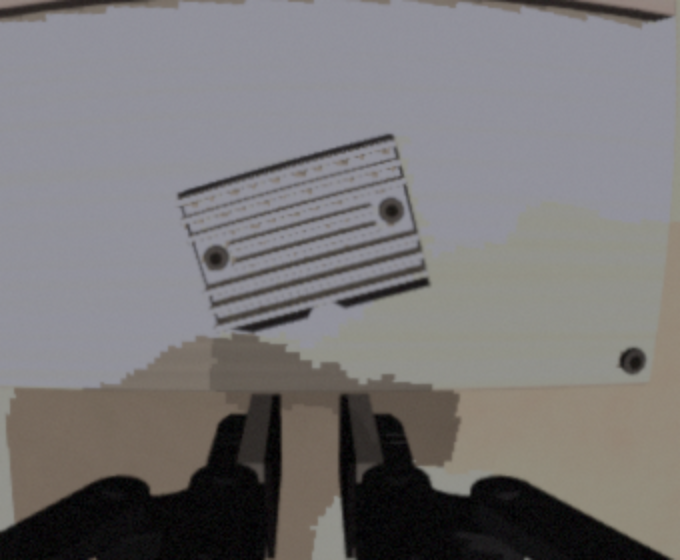

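Fingers stand in front of the module's −x side, clear of it (notch at crop (325,305), finger gap at 310). Down and push.

Emit:
step_arm --pt "0 0 15 0 0 0 14" --pt "0 0 24 0 0 0 14" --pt "0 0 25 0 0 0 14" --pt "4 0 25 0 0 0 14" --pt "8 0 25 0 0 0 14" --pt "12 0 25 0 0 0 14" --pt "16 0 25 0 0 0 14" --pt "20 0 25 0 0 0 14"

```text
clock: 3.5
tcp_pos: [0.4487, -0.0859, 0.0114]
orientation: [3.136, 0.194, 0.0]
contact_force: [-0.0, 0.3, 0.8]
grip_width: 0.0139
gripper_force: 0.3
```

```bash
python3 st.py
```

```text
t 3.5 nest [-41.4 -42.2] z 11.4 yaw-nest deg 0.01 toolz [ 0. -0. -1.] F [-0.   0.3  0.8] w 0.0139
```

Emit:
step_arm --pt "3 0 0 0 0 0 14" --pt "6 0 0 0 0 0 14" --pt "9 0 0 0 0 0 14" --pt "12 0 0 0 0 0 14" --pt "15 0 0 0 0 0 14" --pt "18 0 0 0 0 0 14" --pt "20 0 0 0 0 0 14" --pt "22 0 0 0 0 0 14"

```text
clock: 4.3
tcp_pos: [0.4703, -0.0833, 0.0113]
orientation: [3.136, 0.194, -0.0]
contact_force: [0.1, 0.0, -0.3]
grip_width: 0.0139
gripper_force: 0.4
```

```bash
python3 st.py; python3 -c "
from h import *
f=grab('wrist'); cv2.imwrite('pics/w4.png',cv2.resize(f['image'][60:340,120:460,::-1],None,fx=2,fy=2))"
```

```text
t 4.3 nest [-19.6 -42.2] z 11.3 yaw-nest deg 0.0 toolz [-0. -0. -1.] F [ 0.1  0.  -0.3] w 0.0139
```

View pics/w4.png

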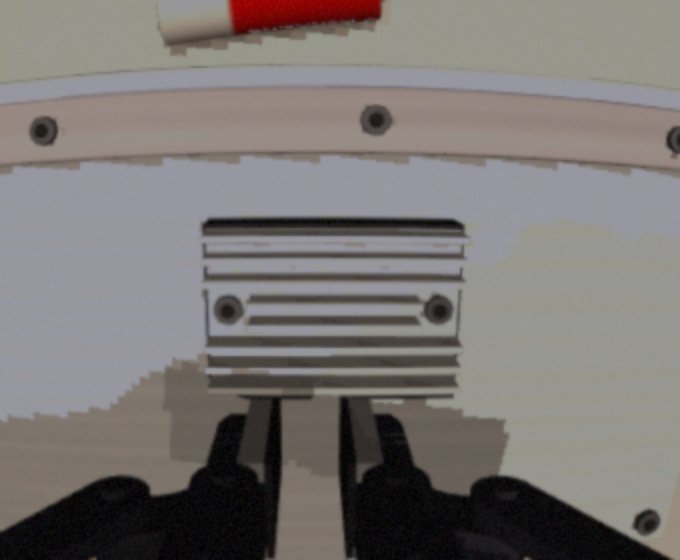

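The module is now square to the fingers, with its +x side (row 222) some 14 mm from the rail face (row 160). Push on, slowly at the end.

Emit:
step_arm --pt "3 2 0 0 0 0 14" --pt "6 2 0 0 0 0 14" --pt "9 2 0 0 0 0 14" --pt "11 2 0 0 0 0 14" --pt "12 2 0 0 0 0 14" --pt "13 2 0 0 0 0 14" --pt "13 2 0 0 0 0 14"

```text
clock: 5.05
tcp_pos: [0.4834, -0.0836, 0.0113]
orientation: [-3.136, -0.194, -0.0]
contact_force: [0.6, 0.7, -0.9]
grip_width: 0.0144
gripper_force: 0.1
```

Emit:
step_arm --pt "0.5 0 0 0 0 0 14" --pt "1 0 0 0 0 0 14" --pt "1 0 0 0 0 0 14"

```text
clock: 5.35
tcp_pos: [0.4843, -0.0836, 0.0113]
orientation: [3.136, 0.194, 0.0]
contact_force: [-0.6, -0.2, -0.5]
grip_width: 0.0136
gripper_force: 0.2
```

```bash
python3 st.py
```

```text
t 5.35 nest [ -5.8 -44.2] z 11.3 yaw-nest deg 0.0 toolz [ 0. -0. -1.] F [-0.6 -0.2 -0.5] w 0.0136
```

Not yet in firm contact; creep on, watching the force.

Emit:
step_arm --pt "0.5 0 0 0 0 0 14" --pt "1 0 0 0 0 0 14" --pt "1 0 0 0 0 0 14"

```text
clock: 5.65
tcp_pos: [0.485, -0.0835, 0.0113]
orientation: [3.136, 0.194, -0.001]
contact_force: [-0.9, 0.2, 0.8]
grip_width: 0.0135
gripper_force: 0.7
```

Emit:
step_arm --pt "0.5 0 0 0 0 0 14" --pt "0.8 0 0 0 0 0 14" --pt "0.8 0 0 0 0 0 14"

```text
clock: 5.95
tcp_pos: [0.4851, -0.0835, 0.0111]
orientation: [3.135, 0.194, -0.003]
contact_force: [-4.4, -0.9, 3.3]
grip_width: 0.0142
gripper_force: 2.2
```

```bash
python3 st.py; python3 -c "
from h import *
f=grab('wrist'); cv2.imwrite('pics/w5.png',cv2.resize(f['image'][60:340,120:460,::-1],None,fx=2,fy=2))"
```

```text
t 5.95 nest [ -5.  -44.3] z 11.1 yaw-nest deg -0.01 toolz [-0.002 -0.    -1.   ] F [-4.4 -0.9  3.3] w 0.0142
```

View pics/w5.png

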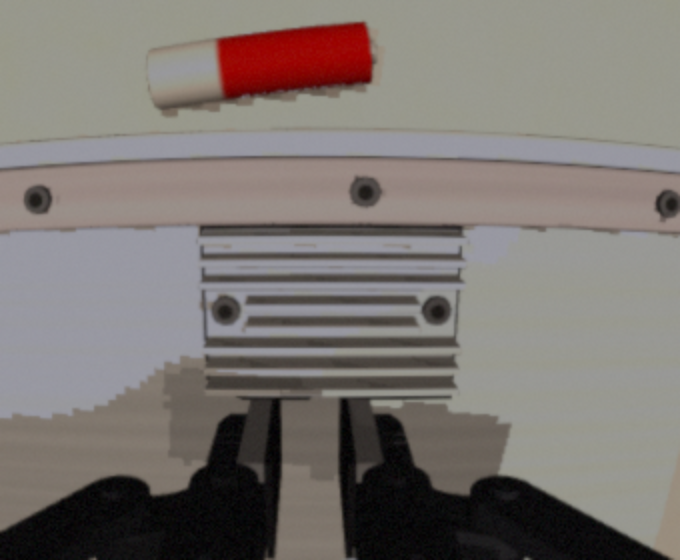

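The module's +x side lies flush on the rail (row 228, along columns 200–462). I back off, close the fingers and go round to the tail.

Emit:
step_arm --pt "-10 0 0 0 0 0 14" --pt "-10 0 -10 0 0 0 14" --pt "-10 0 -50 0 0 0 0" --pt "0 25 -50 0 0 0 0" --pt "28 65 -50 0 0 0 0" --pt "28 65 -50 0 0 0 0" --pt "28 65 -50 0 0 0 0" --pt "28 65 -50 0 0 0 0"

```text
clock: 6.8
tcp_pos: [0.5215, -0.1435, 0.0615]
orientation: [-3.135, -0.195, -0.0]
contact_force: [-0.1, 0.1, -0.6]
grip_width: -0.0
gripper_force: 0.0
```

```bash
python3 st.py; python3 -c "
from h import *
n=np.load('nest.npz'); to,fm=nestf(n['c'],float(n['yaw']))
f=grab('wrist'); cv2.imwrite('pics/w6.png',cv2.resize(f['image'][40:340,60:460,::-1],None,fx=2,fy=2))
np.savez('w6.npz',**f)"
```

```text
t 6.8 nest [  23.8 -108.3] z 61.5 yaw-nest deg 0.05 toolz [ 0.     0.001 -1.   ] F [-0.1  0.1 -0.6] w -0.0
```

View pics/w6.png

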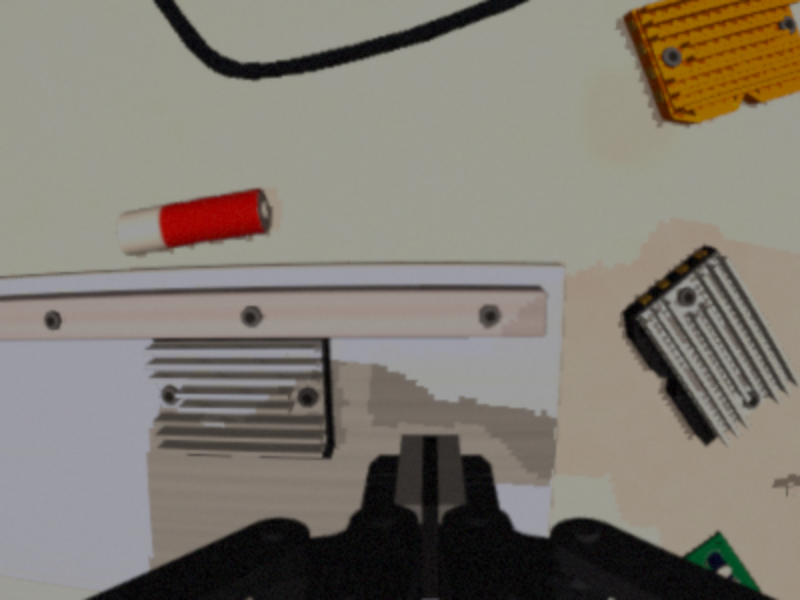

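The module stays flush on the rail, tail edge at (331,400) in the crop; closed fingers are behind the tail. Down, then slide.

Emit:
step_arm --pt "1 0 30 0 0 0 0" --pt "1 0 45 0 0 0 0" --pt "1 0 49 0 0 0 0" --pt "1 -3 49 0 0 0 0" --pt "1 -7 49 0 0 0 0" --pt "1 -11 49 0 0 0 0" --pt "1 -15 49 0 0 0 0" --pt "1 -19 49 0 0 0 0"

```text
clock: 7.65
tcp_pos: [0.5208, -0.1249, 0.0128]
orientation: [3.135, 0.195, 0.001]
contact_force: [-0.8, -0.3, -0.2]
grip_width: -0.0002
gripper_force: 0.0
```

Emit:
step_arm --pt "0 -5 0 0 0 0 0" --pt "0 -10 0 0 0 0 0" --pt "0 -15 0 0 0 0 0" --pt "0 -20 0 0 0 0 0" --pt "0 -25 0 0 0 0 0" --pt "0 -30 0 0 0 0 0" --pt "0 -35 0 0 0 0 0" --pt "0 -40 0 0 0 0 0"

```text
clock: 8.45
tcp_pos: [0.5155, -0.0853, 0.0123]
orientation: [3.136, 0.194, 0.0]
contact_force: [0.7, -1.0, 1.3]
grip_width: 0.0004
gripper_force: 0.4
```

Emit:
step_arm --pt "0 -5 0 0 0 0 0" --pt "0 -10 0 0 0 0 0" --pt "0 -15 0 0 0 0 0" --pt "0 -20 0 0 0 0 0" --pt "0 -25 0 0 0 0 0" --pt "0 -30 0 0 0 0 0" --pt "0 -34 0 0 0 0 0" --pt "0 -36 0 0 0 0 0"

```text
clock: 9.25
tcp_pos: [0.511, -0.0494, 0.0123]
orientation: [-3.135, -0.195, 0.0]
contact_force: [0.2, -1.2, -0.2]
grip_width: -0.0002
gripper_force: 0.4
```

```bash
python3 st.py; python3 -c "
from h import *
f=grab('wrist'); cv2.imwrite('pics/w7.png',cv2.resize(f['image'][40:340,60:460,::-1],None,fx=2,fy=2))
np.savez('w7.npz',**f)"
```

```text
t 9.25 nest [ 25.  -13.6] z 12.3 yaw-nest deg 0.03 toolz [-0.  0. -1.] F [ 0.2 -1.2 -0.2] w -0.0002
```

View pics/w7.png

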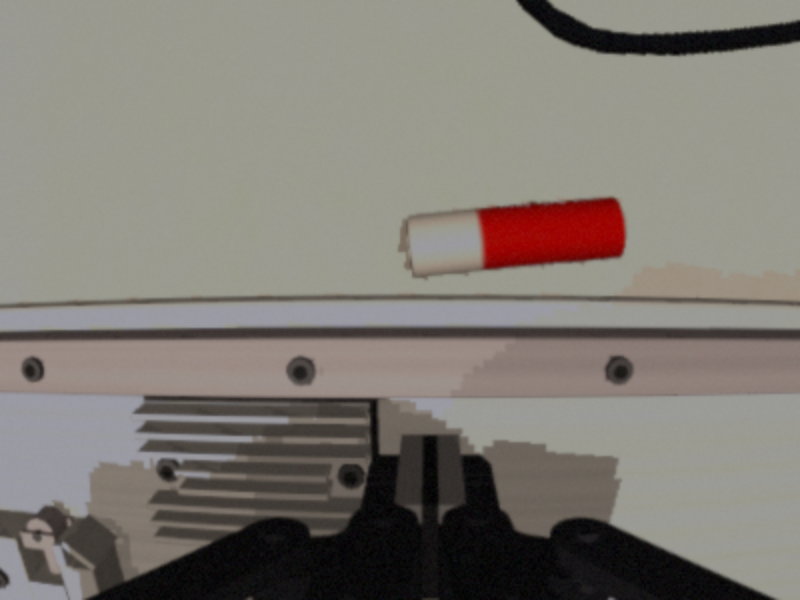

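The module is still square on the rail, its nose near the mouth of the pocket at lower left. I compute the tail's place to find the finger's offset.

```bash
python3 -c "
from h import *
n=np.load('nest.npz'); to,fm=nestf(n['c'],float(n['yaw'])); f=dict(np.load('w7.npz'))
for u,v,z in[(378,410,.018),(378,440,.018),(368,410,.028),(136,408,.028)]: print(to(fray(f,u/2+60,v/2+40,z)))"
```

```text
[42.23868519 -1.15595642]
[34.90014725 -0.96901517]
[46.04421495  0.09913675]
[45.57081734 52.6425706 ]
```

Emit:
step_arm --pt "0 -4 0 0 0 0 0" --pt "0 -8 0 0 0 0 0" --pt "0 -12 0 0 0 0 0" --pt "0 -16 0 0 0 0 0" --pt "0 -20 0 0 0 0 0" --pt "0 -24 0 0 0 0 0" --pt "0 -26 0 0 0 0 0" --pt "0 -26 0 0 0 0 0"

```text
clock: 10.1
tcp_pos: [0.5079, -0.0236, 0.0123]
orientation: [-3.135, -0.195, 0.0]
contact_force: [0.4, 0.1, 0.4]
grip_width: 0.0001
gripper_force: 0.0
```

Emit:
step_arm --pt "0 -4 0 0 0 0 0" --pt "0 -8 0 0 0 0 0" --pt "0 -11 0 0 0 0 0" --pt "0 -14 0 0 0 0 0" --pt "0 -17 0 0 0 0 0" --pt "0 -20 0 0 0 0 0"

```text
clock: 10.7
tcp_pos: [0.5056, -0.0053, 0.0124]
orientation: [3.134, 0.193, 0.0]
contact_force: [-0.1, -5.5, 1.0]
grip_width: 0.0
gripper_force: 2.5
```

Emit:
step_arm --pt "0 -3 0 0 0 0 0" --pt "0 -6 0 0 0 0 0" --pt "0 -9 0 0 0 0 0" --pt "0 -12 0 0 0 0 0" --pt "0 -15 0 0 0 0 0" --pt "0 -16 0 0 0 0 0"

```text
clock: 11.3
tcp_pos: [0.5035, 0.0122, 0.0123]
orientation: [-3.135, -0.195, -0.0]
contact_force: [0.3, -2.6, 0.8]
grip_width: -0.0002
gripper_force: 1.6
```

```bash
python3 st.py
```

```text
t 11.3 nest [25.1 48.4] z 12.3 yaw-nest deg 0.04 toolz [ 0.  0. -1.] F [ 0.3 -2.6  0.8] w -0.0002
```

The roller is riding on the side (2.6 N). Creep in the last millimetres.

Emit:
step_arm --pt "0 -1 0 0 0 0 0" --pt "0 -2 0 0 0 0 0" --pt "0 -3 0 0 0 0 0" --pt "0 -4 0 0 0 0 0" --pt "0 -4 0 0 0 0 0"

```text
clock: 11.8
tcp_pos: [0.5028, 0.0162, 0.0123]
orientation: [-3.135, -0.195, 0.0]
contact_force: [0.1, 0.2, -0.3]
grip_width: -0.0001
gripper_force: 0.0
```

Emit:
step_arm --pt "0 -1 0 0 0 0 0" --pt "0 -2 0 0 0 0 0" --pt "0 -2 0 0 0 0 0"

```text
clock: 12.1
tcp_pos: [0.5026, 0.0179, 0.0123]
orientation: [-3.135, -0.195, 0.0]
contact_force: [-0.1, 0.4, -0.6]
grip_width: 0.0004
gripper_force: 0.0
```

```bash
python3 st.py; python3 -c "
from h import *
f=grab('wrist'); np.savez('w8.npz',**f)"
```

```text
t 12.1 nest [24.9 54.1] z 12.3 yaw-nest deg 0.02 toolz [-0.  0. -1.] F [-0.1  0.4 -0.6] w 0.0004
```

Force dropped to zero: it seems to have snapped in ahead of the finger. Push gently on to confirm against the block.

Emit:
step_arm --pt "0 -0.7 0 0 0 0 0" --pt "0 -1.3 0 0 0 0 0" --pt "0 -1.3 0 0 0 0 0"

```text
clock: 12.45
tcp_pos: [0.5027, 0.0185, 0.0123]
orientation: [3.135, 0.194, 0.0]
contact_force: [0.1, -1.8, -0.4]
grip_width: 0.0003
gripper_force: 0.8
```

Emit:
step_arm --pt "0 -0.5 0 0 0 0 0" --pt "0 -1 0 0 0 0 0" --pt "0 -1 0 0 0 0 0"

```text
clock: 12.75
tcp_pos: [0.5027, 0.0188, 0.0124]
orientation: [3.135, 0.193, 0.0]
contact_force: [1.4, -4.6, 0.2]
grip_width: -0.0005
gripper_force: 2.6
```

```bash
python3 st.py
```

```text
t 12.75 nest [25.1 55.1] z 12.4 yaw-nest deg -0.05 toolz [ 0.    -0.001 -1.   ] F [ 1.4 -4.6  0.2] w -0.0005
```

Emit:
step_arm --pt "0 -0.5 0 0 0 0 0" --pt "0 -1 0 0 0 0 0" --pt "0 -1 0 0 0 0 0"

```text
clock: 13.05
tcp_pos: [0.5026, 0.0191, 0.0124]
orientation: [3.134, 0.192, 0.0]
contact_force: [0.9, -6.1, 1.3]
grip_width: -0.0002
gripper_force: 3.5
```

Emit:
step_arm --pt "0 4 0 0 0 0 0" --pt "0 12 0 0 0 0 0" --pt "0 22 0 0 0 0 0" --pt "0 30 -20 0 0 0 0" --pt "0 40 -60 0 0 0 0" --pt "0 40 -100 0 0 0 0" --pt "0 40 -140 0 0 0 0" --pt "0 40 -140 0 0 0 0"

```text
clock: 13.85
tcp_pos: [0.5108, -0.0193, 0.1575]
orientation: [3.135, 0.193, 0.015]
contact_force: [0.1, 0.3, -0.3]
grip_width: 0.0
gripper_force: 0.0
```

```bash
python3 st.py; python3 -c "
from h import *
f=grab('wrist'); np.savez('w9.npz',**f)
cv2.imwrite('pics/w9.png',cv2.resize(f['image'][80:280,60:326,::-1],None,fx=3,fy=3,interpolation=cv2.INTER_CUBIC))"
```

```text
t 13.85 nest [28.5 16.3] z 157.5 yaw-nest deg -0.05 toolz [ 0.01  0.   -1.  ] F [ 0.1  0.3 -0.3] w 0.0
```

View pics/w9.png

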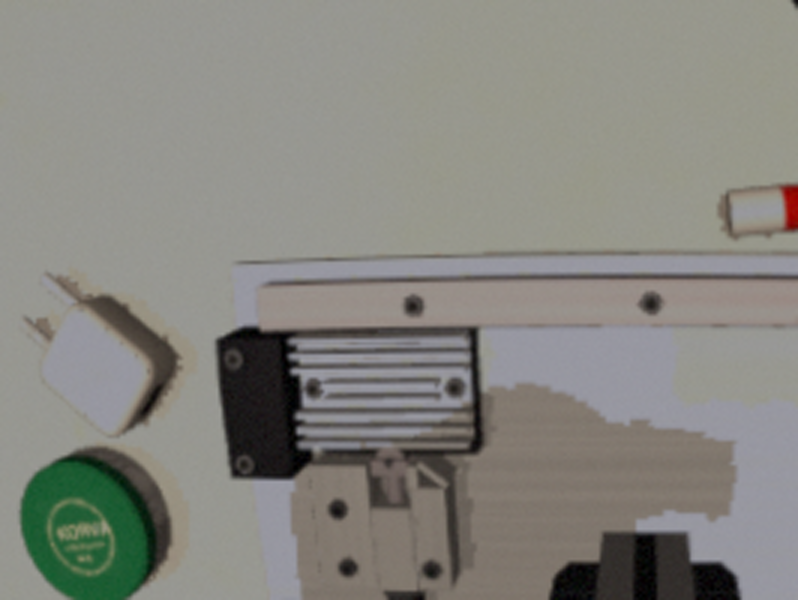

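The module sits against the rail with its nose at the block (crop column 290), tail (480) just outside the housing's mouth (457), and the roller at (390,460) at its mid-length. One numeric check of the tail's place before handing in.

```bash
python3 -c "
from h import *
n=np.load('nest.npz'); to,fm=nestf(n['c'],float(n['yaw'])); f=dict(np.load('w9.npz'))
P=lambda u,v,z: np.round(to(fray(f,u/3+60,v/3+80,z)),1)
print('tail base',P(480,370,.018),P(482,440,.018),'mouth',P(456,500,.024),'roller',P(390,465,.015),'block top',P(287,400,.03))"
```

```text
tail base [31.4 66.1] [ 9.5 66.4] mouth [-7.9 74.5] roller [ 0.2 97. ] block top [ 25.4 123.9]
```

```bash
python3 -c "
from bench import r
print(r.hand_in())"
```

```text
the job is handed in; nothing more can be done
None
```

The job is handed in. The module is flush on the rail and home in the pocket with the hand clear. The push force fell to zero as the roller snapped in, and after I let go the tail measured about 66 mm along the rail. The target is 68 mm, and known points in that picture also read 1 mm or more low. I couldn't read the catch and contact travel directly.

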